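# Nest the feeder's dosing cups in the spinner housing

### The arm

A 6-joint arm with a two-finger parallel gripper is mounted at the origin on the work surface. World frame = base frame: x ahead of the robot, y to its left, z up, the work surface at z = 0. Lengths are in m, angles in rad, forces in N, time in s.
With the tool pointing down it reaches from about 0.325 to 0.9 m from the base axis. Payload 6.1 kg.
Tool frame: the origin (TCP) lies on the centre line of the jaws, within the pads' length; the fingertips stand 19 mm ahead of it and the grasp point (between the pads) is the TCP; z points along the fingers, y is the line along which they close (so a half turn about z gives the same grasp; the last joint's range is limited). The gripper opens to 87 mm and grips with 3 to 60 N. Pads are 19 mm wide; open, the fingers measure 117 mm over their backs; the gripper's body (75 mm by 190 mm) begins 51 mm behind the grasp point.
Start: joints at [-1.408, 0.22, 1.526, -0, 1.395, -0.126], TCP at [0.178, -0.599, 0.242] pointing down, gripper open.
Joint ranges: [-2.98, 2.98], [-0.91, 2.08], [0.09, 2.57], [-1.24, 4.39], [0.2, 2.65], [-2.68, 2.68]. Speed limits (rad/s): [2.57, 2.57, 3.01, 3.14, 3.14, 3.14].

### API

Orientations are given as a unit quaternion [x, y, z, w].
In Python, from workcell import arm, vision, workorder, spotter gives the robot as it stands.
- The arm moves only by the tool move_arm, never from a script. Its argument "motion" is a list of rows, each an object of numbers: "tx", "ty", "tz": the shift along the tool's x, y, z in m; "twist": the turn about the tool's z in rad. A call has 1 to 5 rows; each row shifts and turns the commanded pose from where the row before left it, along the tool's axes as they then stand; what a row does not reach is not made up. A row lasts 1/10 s, in which the tool goes at most 50 mm and 8.59 degrees, less where a joint would pass 70% of its speed; a pose out of reach is approached as far as the arm can. A call is refused whole if a number of a shift passes 0.05 or a number of a turn 0.15, either way. A call with a gripper value outside its range is refused whole. "hand" is the closure, from -1 (fully open) to 1 (shut), set as the call begins (left out, the last holds). The fingers move at their own pace and stop on an object; the grip force is fixed at half the most. Time passes only in rows, so rows that do not move let the fingers close. It gives the time, the measured TCP pose, the force, the opening and the grip force at its end, in the units of the state.
- arm.read_state(): the state, without advancing time (a new reading comes with each control period).
- vision.grab_frame(name): name is "side" or "top" or "wrist"; returns a dict with "frame" (420x560x3 uint8, red, green, blue), "fx", "fy", "cx", "cy" (pixels), "k1" (the pictures are not rectified: a ray, as slopes to the right and down, at radius r is drawn at 1 + k1 r^2 times it, then the intrinsics apply), "R" (3x3) and "t" (3): a world point X has camera coordinates R X + t; the wrist camera has in their place "tool_from_camera" (4x4, takes a point from camera to tool coordinates, whose origin is the TCP and whose axes are the flange's). Camera axes: x right, y down, z forward; pixel columns grow to the right and rows downward; lengths in m; the calibration is good to about 2 mm. A picture is of the moment at which its call begins: read the wrist's pose just before it. There is no depth.
- workorder.job_done(): hands the job in; it is judged then, once.
Trained networks look in the newest picture that a camera, given by its name, has taken for a name from the list of things; names that differ only in an ending like _2 or _b are one class to them, and where a whole thing is asked for, a point or a joint stands for the part that bears it (a point fixed in the world has none). Each returns a list of dicts, best first, with "conf" (0 to 1); they miss things now and then, are a little off and sometimes report something else, mostly with a low value. They report only what shows in the picture. A call takes as long as a camera call. They do not tell look-alikes from the thing itself.
- spotter.find_in(name, camera): "rect" ([left, top, right, bottom] in pixels, round what is visible of it).
The state is a dict: "time_s": time; "q": joint angles; "qd": joint speeds; "joint_efforts": joint torques, N m; "tool_pos": TCP position; "eef_rot": TCP orientation; "force": force on the tool from outside, world axes, zero at the start; "ft_torque": the same for the moment, N m; "opening": finger opening in m; "grasp_force": force on a finger pad.
Only numpy, scipy, OpenCV 4.12 (cv2) and the standard library are available. Lean on these libraries where they do the work, as an engineer would, in place of code of your own. Each camera call takes 0.05 s, during which the arm holds its last target. There are 200 camera calls.

### The job

Put the feeder's dosing set back together on the turntable: first set the steel cup down into the green spinner housing, then stand the orange cup, which is leaning in the aluminium bracket, inside the steel cup. Lower each cup gently rather than dropping it, so that both end upright, mouth up and fully down on the floor of the vessel around them, and leave the timer dial, the two clips and the washer where they lie.

Things in the scene. Friction and masses are not known exactly. Their poses are not given: they have to be found in the camera images.
- turntable: Rusty cast turntable, fixed, 160 mm across, 30 mm high, with the green spinner housing bolted upright on its middle: an open round vessel, 74 mm across outside, 66 mm inside (straight bore), inner floor 36 mm and rim 74 mm above the work surface, with low fins out to 51 mm from its axis. Origin: centre of the underside, on the work surface; z up.
- housing_floor (a point): Centre of the green housing's inner floor, 36 mm above the work surface, 38 mm below the rim.
- housing_rim (a point): Centre of the green housing's mouth, level with its rim, 74 mm above the work surface.
- steel_cup: Bright steel cup, open top, 70 mm high, upright and loose on the work surface. Outside diameter 48 mm at the foot, widening to 58 mm at 20 mm height, then straight to the rim; wall 3 mm, inside 52 mm, floor 4 mm thick; about 0.15 kg. Origin: centre of the underside; z along its axis to the mouth. Seated in the housing its rim stands 32 mm above the housing's.
- steel_cup_floor (a point): Centre of the steel cup's inner floor, 4 mm above its underside.
- steel_cup_rim (a point): Centre of the steel cup's mouth, 70 mm above its underside.
- bracket: Fixed aluminium bracket, 86 x 70 mm foot, in which the orange cup leans at 30 degrees, mouth towards the bracket's -x (roughly to the robot). A 48 mm lip on the -x side and 30 mm cheeks on the +y and -y sides hold the cup; beyond 50 mm along its axis the cup is free all round. Origin: on the work surface, 20 mm below the centre of the cup's underside; x uphill, z up.
- orange_cup: Orange plastic cup, open top, 96 mm high. Outside diameter 36 mm at the foot, widening to 42 mm at 16 mm height, then straight to the rim; wall 3 mm, floor 4 mm thick; about 0.07 kg. It leans in the bracket, axis 30 degrees from vertical. Origin: centre of the underside; z along its axis to the mouth. Seated in the steel cup its rim stands 30 mm above the steel cup's.
- orange_cup_rim (a point): Centre of the orange cup's mouth, 96 mm from its underside along its axis.
- dial: Chrome timer dial lying loose, 60 mm across, 29 mm high; origin: centre of the underside. Leave alone.
- clip_a: Black plastic hopper clip lying loose, 46 x 18 x 20 mm; origin: centre of the underside. Leave alone.
- clip_b: Second black plastic hopper clip, same as clip_a. Leave alone.
- washer: Bronze thrust washer lying flat, 40 mm across, 22 mm hole, 5 mm thick; origin: centre of the underside. Leave alone.
Mind the look-alikes: they are no part of the job. Leave any pink or purple look-alike of the steel_cup alone.

How it is judged:
By the outcome, as a careful person would: the job done as asked, in the order asked, and still so for the second after the job is handed in, with the robot touching nothing.
It also fails if it takes over 70 s, if anything falls off the work surface, if the arm or the gripper's body presses on something with over 40 N, if the wrist force passes 120 N, or if a joint passes its speed limit or range.

## Working session

There is one attempt and no reset: what is moved stays moved. The work goes in short steps, Python scripts to look and compute and a tool call to move; the robot and the scene stay as the last step left them, time stands still between calls to the robot, and variables do not carry over. Pictures are saved under pics/ and viewed, at most 10 in all, crops included, and the job is handed in when it is done.

Besides the shell and the picture viewer there is one more tool, called after ">>>" by a JSON object that holds its "api" and its "payload", one argument or row to a line. move_arm: Moves the arm, as the interface text tells. Its arguments: {"type":"object","properties":{"motion":{"type":"array","items":{"type":"object","properties":{"tx":{"type":"number"},"ty":{"type":"number"},"tz":{"type":"number"},"twist":{"type":"number"}}}},"hand":{"type":"number"}},"required":["motion"]}

```bash
mkdir -p pics
cat > h.py <<'E'
import numpy as np, cv2
from workcell import arm, vision, workorder, spotter
from scipy.spatial.transform import Rotation as Ro
def K(f): return np.array([[f['fx'],0,f['cx']],[0,f['fy'],f['cy']],[0,0,1.]])
def ext(f,st=None):
    if 'R' in f: return np.array(f['R']),np.array(f['t'])
    T=np.eye(4);T[:3,:3]=Ro.from_quat(st['eef_rot']).as_matrix();T[:3,3]=st['tool_pos']
    W=np.linalg.inv(T@np.array(f['tool_from_camera']));return W[:3,:3],W[:3,3]
D=lambda f:np.array([f['k1'],0,0,0.])
def proj(f,X,st=None):
    R,t=ext(f,st);return cv2.projectPoints(np.atleast_2d(np.array(X,float)),cv2.Rodrigues(R)[0],t,K(f),D(f))[0][:,0]
def ray(f,uv,st=None):
    R,t=ext(f,st);p=cv2.undistortPoints(np.array([[uv]],float),K(f),D(f))[0,0]
    return -R.T@t, R.T@np.array([p[0],p[1],1.])
def onz(f,uv,z,st=None):
    o,d=ray(f,uv,st);return o+d*(z-o[2])/d[2]
def save(f,n): cv2.imwrite('pics/'+n+'.png',cv2.cvtColor(f['frame'],cv2.COLOR_RGB2BGR))
E
python3 - <<'E'
from h import *
for c in ['top','side']:
    f=vision.grab_frame(c);save(f,c+'0');R,t=ext(f);print(c,-R.T@t,f['fx'],f['k1'])
    for n in ['turntable','steel_cup','bracket','orange_cup','dial','clip_a','washer','housing_rim','steel_cup_rim']:
        for d in spotter.find_in(n,c)[:3]:
            r=d['rect'];print(n,np.round(r),round(d['conf'],2),np.round(onz(f,[(r[0]+r[2])/2,(r[1]+r[3])/2],0.05),3))
print(arm.read_state())
E
```

```text
top [ 0.51984266 -0.04247544  1.2253579 ] 496.34199272302925 -0.06689942989950957
turntable [246. 179. 310. 240.] 0.65 [ 0.627 -0.003  0.05 ]
steel_cup [359. 212. 388. 241.] 0.81 [ 0.582 -0.228  0.05 ]
steel_cup [402. 222. 433. 244.] 0.69 [ 0.564 -0.332  0.05 ]
steel_cup [368. 170. 396. 196.] 0.57 [ 0.685 -0.252  0.05 ]
bracket [168. 195. 198. 231.] 0.97 [0.623 0.223 0.05 ]
orange_cup [158. 200. 187. 236.] 0.95 [0.611 0.249 0.05 ]
dial [212. 128. 235. 153.] 0.57 [0.797 0.127 0.05 ]
clip_a [320. 287. 341. 298.] 0.71 [ 0.43  -0.123  0.05 ]
washer [226. 288. 238. 305.] 0.7 [0.424 0.109 0.05 ]
housing_rim [241. 175. 308. 243.] 0.9 [0.628 0.005 0.05 ]
steel_cup_rim [374. 264. 403. 284.] 0.96 [ 0.47  -0.261  0.05 ]
steel_cup_rim [359. 215. 388. 236.] 0.9 [ 0.584 -0.229  0.05 ]
steel_cup_rim [305. 136. 318. 151.] 0.71 [ 0.786 -0.086  0.05 ]
side [ 0.5534709  -0.55511806  0.57315466] 407.7205123575265 0.010966940918861731
turntable [249. 194. 333. 266.] 0.55 [ 0.627 -0.032  0.05 ]
turntable [255. 302. 293. 356.] 0.47 [ 0.582 -0.233  0.05 ]
steel_cup [173. 320. 218. 380.] 0.9 [ 0.472 -0.259  
[... 816 characters left out ...]
  0.05 ]
{'time_s': 1.0, 'q': array([-1.40810515e+00,  2.20384172e-01,  1.52650956e+00,  1.85355409e-05,
        1.39472661e+00, -1.26096449e-01]), 'qd': array([-0.00019598,  0.0014477 , -0.0004298 ,  0.00066169,  0.00016381,
       -0.00071922]), 'joint_efforts': array([ 1.17874977e-03, -4.94569194e+01, -3.87718821e+01,  7.00361794e-02,
        4.67541302e-02,  5.06302328e-06]), 'tool_pos': array([ 0.17799506, -0.599099  ,  0.24154238]), 'eef_rot': array([ 9.89593547e-01,  1.43890971e-01,  8.86955918e-06, -1.40132521e-05]), 'force': array([-0.39598863,  0.24164302,  0.20509128]), 'ft_torque': array([ 0.03902797,  0.05969459, -0.01042146]), 'grasp_force': 0.0, 'opening': 0.08724481919381992}
```

View pics/top0.png

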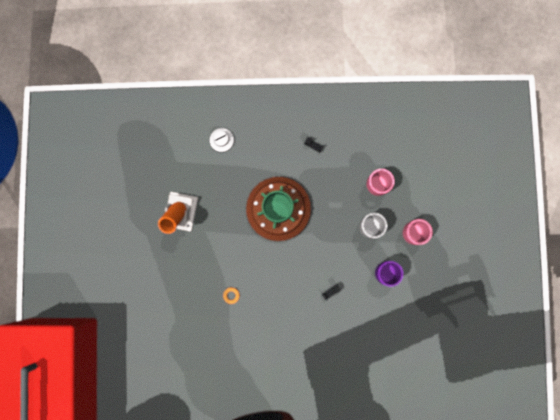

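View pics/side0.png

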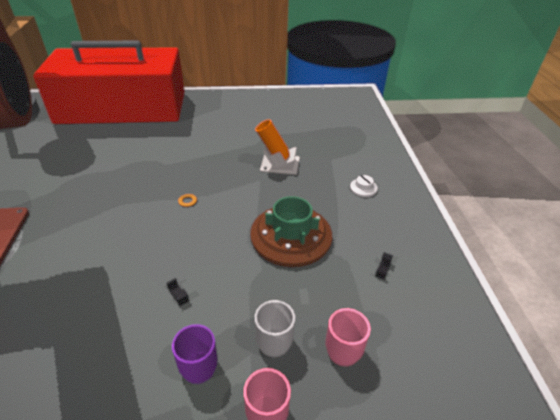

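>>> {"api": "move_arm", "payload": {
  "motion": [
    {"tx": 0.041,"ty": -0.02},
    {"tx": 0.041,"ty": -0.02},
    {"tx": 0.041,"ty": -0.02},
    {"tx": 0.041,"ty": -0.02},
    {"tx": 0.041,"ty": -0.02}
  ]
}}

```text
validation failed for argument at $.mo...
```

>>> {"api": "move_arm", "payload": {
  "motion": [
    {"tx": 0.041,"ty": -0.02},
    {"tx": 0.041,"ty": -0.02},
    {"tx": 0.041,"ty": -0.02},
    {"tx": 0.041,"ty": -0.02},
    {"tx": 0.041,"ty": -0.02}
  ]
}}

```text
validation failed for argument at $.mo...
```

>>> {"api": "move_arm", "payload": {
  "motion": [
    {"tx": 0.04,"ty": -0.02,"twist": 0},
    {"twist": -0.14},
    {"twist": -0.14},
    {"twist": -0.14},
    {"twist": -0.04}
  ]
}}

```text
validation failed for argument at $.mo...
```

Run:
```python
from h import *
st=arm.read_state();f=vision.grab_frame('wrist');save(f,'w1')
print(st['tool_pos'],st['eef_rot'],st['time_s']);print(np.round(f['tool_from_camera'],3),f['fx'])
for n in ['steel_cup','steel_cup_rim']:
    for d in spotter.find_in(n,'wrist')[:4]:
        r=d['rect'];print(n,np.round(r),round(d['conf'],2),np.round(onz(f,[(r[0]+r[2])/2,(r[1]+r[3])/2],0.07,st),3))
```

```text
[ 0.17799506 -0.599099    0.24154238] [ 9.89593547e-01  1.43890971e-01  8.86955918e-06 -1.40132521e-05] 1.0
[[-0.002 -0.959 -0.284  0.078]
 [ 1.    -0.002 -0.     0.001]
 [-0.    -0.284  0.959 -0.143]
 [ 0.     0.     0.     1.   ]] 299.97128010854414
```

View pics/w1.png

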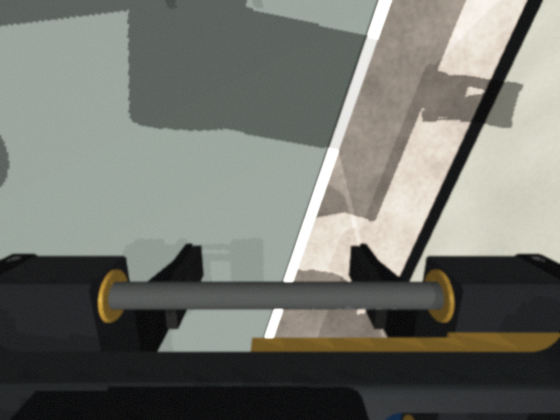

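>>> {"api": "move_arm", "payload": {
  "motion": [
    {"tx": 0.041,"ty": -0.02,"tz": 0,"twist": 0},
    {"tx": 0.041,"ty": -0.02,"tz": 0,"twist": 0},
    {"tx": 0.041,"ty": -0.02,"tz": 0,"twist": 0},
    {"tx": 0.041,"ty": -0.02,"tz": 0,"twist": 0},
    {"tx": 0.041,"ty": -0.02,"tz": 0,"twist": 0}
  ],
  "hand": -1
}}

```text
time_s: 1.65
tool_pos: [0.3471, -0.4435, 0.2417]
eef_rot: [0.99, 0.144, 0.0, 0.0]
force: [0.5, -0.9, -0.4]
opening: 0.0871
grasp_force: 0.0
```

>>> {"api": "move_arm", "payload": {
  "motion": [
    {"tx": 0.041,"ty": -0.02,"tz": 0,"twist": 0},
    {"tx": 0.041,"ty": -0.02,"tz": 0,"twist": 0},
    {"tx": 0.041,"ty": -0.02,"tz": 0,"twist": 0},
    {"tx": 0.041,"ty": -0.02,"tz": 0,"twist": 0},
    {"tx": 0.041,"ty": -0.02,"tz": 0,"twist": 0}
  ]
}}

```text
time_s: 2.15
tool_pos: [0.5153, -0.2892, 0.2418]
eef_rot: [0.99, 0.144, 0.0, 0.0]
force: [0.9, -0.7, -0.2]
opening: 0.087
grasp_force: 0.0
```

>>> {"api": "move_arm", "payload": {
  "motion": [
    {"tx": 0.04,"ty": -0.02,"tz": 0,"twist": 0},
    {"tx": 0,"ty": 0,"tz": 0,"twist": -0.14},
    {"tx": 0,"ty": 0,"tz": 0,"twist": -0.14},
    {"tx": 0,"ty": 0,"tz": 0,"twist": -0.14},
    {"tx": 0,"ty": 0,"tz": 0,"twist": -0.04}
  ]
}}

```text
time_s: 2.65
tool_pos: [0.5469, -0.2598, 0.2415]
eef_rot: [0.93, 0.368, -0.0, -0.0]
force: [0.5, -0.1, -1.1]
opening: 0.0871
grasp_force: 0.0
```

Run:
```python
from h import *
st=arm.read_state();f=vision.grab_frame('wrist');save(f,'w2')
print(st['tool_pos'],st['eef_rot'],st['time_s'])
for n in ['steel_cup','steel_cup_rim']:
    for d in spotter.find_in(n,'wrist')[:4]:
        r=d['rect'];print(n,np.round(r),round(d['conf'],2),np.round(onz(f,[(r[0]+r[2])/2,(r[1]+r[3])/2],0.07,st),3))
```

```text
[ 0.54686681 -0.25976248  0.24150038] [ 9.29791867e-01  3.68085699e-01 -3.22217591e-05 -2.11603147e-05] 2.65
steel_cup [206. 207. 260. 270.] 0.86 [ 0.48  -0.258  0.07 ]
steel_cup [306. 192. 362. 254.] 0.73 [ 0.57  -0.327  0.07 ]
steel_cup [250. 122. 303. 181.] 0.7 [ 0.583 -0.228  0.07 ]
steel_cup [328.  58. 396. 119.] 0.62 [ 0.685 -0.247  0.07 ]
steel_cup_rim [327.  59. 396. 118.] 0.98 [ 0.684 -0.247  0.07 ]
steel_cup_rim [204. 207. 256. 270.] 0.89 [ 0.478 -0.256  0.07 ]
steel_cup_rim [251. 120. 305. 182.] 0.75 [ 0.585 -0.229  0.07 ]
steel_cup_rim [306. 192. 358. 252.] 0.63 [ 0.57  -0.325  0.07 ]
```

View pics/w2.png

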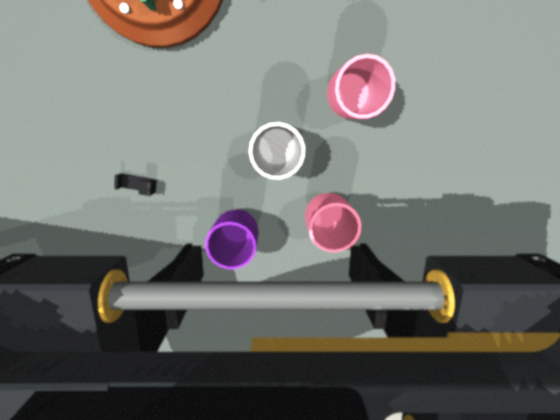

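>>> {"api": "move_arm", "payload": {
  "motion": [
    {"tx": 0.048,"ty": 0.003,"tz": 0,"twist": 0},
    {"tx": 0,"ty": 0,"tz": 0.045,"twist": 0},
    {"tx": 0,"ty": 0,"tz": 0.045,"twist": 0},
    {"tx": 0,"ty": 0,"tz": 0.03,"twist": 0},
    {"tx": 0,"ty": 0,"tz": 0,"twist": 0}
  ]
}}

```text
time_s: 3.3
tool_pos: [0.5802, -0.2276, 0.1156]
eef_rot: [0.931, 0.365, -0.003, -0.004]
force: [0.8, 0.8, 0.4]
opening: 0.0868
grasp_force: 0.0
```

Run:
```python
from h import *
st=arm.read_state();print(st['tool_pos'],st['force'])
f=vision.grab_frame('side')
C=np.array(st['tool_pos']); 
for d in spotter.find_in('steel_cup_rim','side')[:4]: print(np.round(d['rect']),d['conf'])
a=np.linspace(0,6.28,60)
for c in [(.584,-.229)]:
    p=proj(f,[(c[0]+.029*np.cos(t),c[1]+.029*np.sin(t),.07) for t in a]);print(p.min(0),p.max(0))
for q in proj(f,[(.584+.029*np.cos(t),-.229+.029*np.sin(t),.07) for t in a]): cv2.circle(f['frame'],tuple(int(v) for v in q),0,(255,0,0),-1)
f['frame']=cv2.resize(f['frame'][150:400,150:450],None,fx=2,fy=2);save(f,'s1')
```

```text
[ 0.58023812 -0.22759108  0.11563889] [0.80890637 0.75037122 0.42314771]
[254. 298. 291. 356.] 0.9
[241. 366. 290. 419.] 0.87
[325. 309. 370. 365.] 0.84
[171. 326. 221. 383.] 0.77
[254.78223083 301.74519352] [295.58426907 337.20010726]
```

View pics/s1.png

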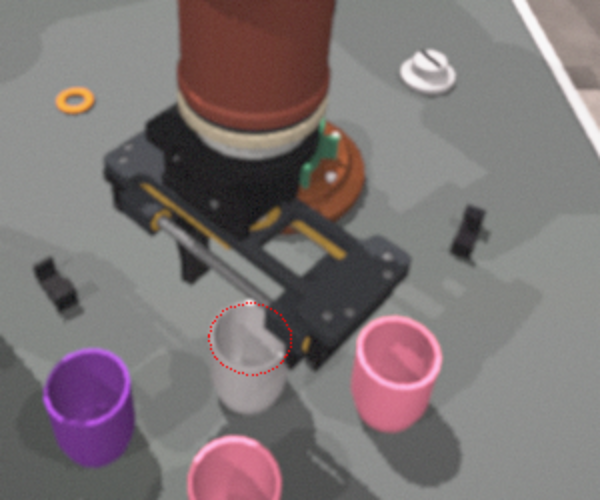

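>>> {"api": "move_arm", "payload": {
  "motion": [
    {"tx": 0.001,"ty": 0.001,"tz": 0.03,"twist": 0},
    {"tx": 0.001,"ty": 0,"tz": 0.025,"twist": 0},
    {"tx": 0,"ty": 0,"tz": 0,"twist": 0},
    {"tx": 0,"ty": 0,"tz": 0,"twist": 0}
  ]
}}

```text
time_s: 3.8
tool_pos: [0.5873, -0.2297, 0.069]
eef_rot: [0.931, 0.366, 0.001, 0.001]
force: [0.6, 0.3, -0.5]
opening: 0.087
grasp_force: 0.0
```

>>> {"api": "move_arm", "payload": {
  "motion": [
    {"tx": 0,"ty": 0,"tz": 0,"twist": 0},
    {"tx": 0,"ty": 0,"tz": 0,"twist": 0},
    {"tx": 0,"ty": 0,"tz": 0,"twist": 0},
    {"tx": 0,"ty": 0,"tz": 0,"twist": 0},
    {"tx": 0,"ty": 0,"tz": 0,"twist": 0}
  ],
  "hand": 1
}}

```text
time_s: 4.3
tool_pos: [0.586, -0.2286, 0.0669]
eef_rot: [0.931, 0.366, 0.0, -0.0]
force: [-0.7, 2.4, 3.8]
opening: 0.0566
grasp_force: 30.0
```

>>> {"api": "move_arm", "payload": {
  "motion": [
    {"tx": 0,"ty": 0,"tz": 0,"twist": 0},
    {"tx": 0,"ty": 0,"tz": 0,"twist": 0},
    {"tx": 0,"ty": 0,"tz": 0,"twist": 0}
  ]
}}

```text
time_s: 4.6
tool_pos: [0.586, -0.2287, 0.0669]
eef_rot: [0.931, 0.366, -0.0, -0.0]
force: [-2.6, 3.3, 5.5]
opening: 0.0565
grasp_force: 30.0
```

>>> {"api": "move_arm", "payload": {
  "motion": [
    {"tx": 0,"ty": 0,"tz": -0.02,"twist": 0},
    {"tx": 0,"ty": 0,"tz": -0.03,"twist": 0},
    {"tx": 0,"ty": 0,"tz": -0.03,"twist": 0},
    {"tx": 0,"ty": 0,"tz": -0.03,"twist": 0},
    {"tx": 0,"ty": 0,"tz": 0,"twist": 0}
  ]
}}

```text
time_s: 5.1
tool_pos: [0.5888, -0.2307, 0.1815]
eef_rot: [0.931, 0.366, 0.003, 0.004]
force: [2.0, -0.1, -0.7]
opening: 0.056
grasp_force: 30.0
```

```bash
cat > fit.py <<'E'
from h import *
from scipy.optimize import least_squares
def masks(f,name,box=None):
    hsv=cv2.cvtColor(f['frame'],cv2.COLOR_RGB2HSV)
    lo,hi={'green':((60,90,30),(90,255,255)),'rust':((0,110,30),(14,255,230)),'orange':((7,170,60),(16,255,255))}[name]
    m=cv2.inRange(hsv,lo,hi)
    if box is not None:
        k=np.zeros_like(m);l,t,r,b=[int(v) for v in box];k[t:b,l:r]=255;m&=k
    return m
E
python3 - <<'E'
from fit import *
st=arm.read_state();print(st['tool_pos'],st['opening'],st['force'])
f=vision.grab_frame('top')
# turntable disc: rust|green, box
m=masks(f,'rust',(235,165,320,250))|masks(f,'green',(235,165,320,250))
c=max(cv2.findContours(m,0,2)[0],key=cv2.contourArea);(u,v),(a,b),_=e=cv2.fitEllipse(cv2.convexHull(c))
print('table',e,onz(f,(u,v),.03))
m=masks(f,'green',(235,165,320,250));ys,xs=np.nonzero(m);print('green',xs.min(),xs.max(),ys.min(),ys.max(),len(xs))
X=np.array([.625,0,.03]);print(proj(f,[(.625,0,.074),(.625,0,.036)]))
big=cv2.resize(f['frame'][160:255,150:330],None,fx=4,fy=4,interpolation=2);f['frame']=big;save(f,'t2')
s=vision.grab_frame('side');m=masks(s,'rust',(240,185,345,275))|masks(s,'green',(240,185,345,275))
s['frame']=cv2.resize(s['frame'][180:280,235:350],None,fx=4,fy=4,interpolation=2);save(s,'s2')
w=np.full((784,740,3),0,np.uint8);w[:380,:720]=big[:,:720];w[384:784,:460]=s['frame'];s['frame']=cv2.resize(w,None,fx=.75,fy=.75);save(s,'ts2')
E
```

```text
[ 0.58878374 -0.23067366  0.18150201] 0.05602587384437663 [ 1.96878056 -0.07260001 -0.74090674]
table ((278.1468505859375, 208.41732788085938), (63.66059494018555, 64.20654296875), 66.77599334716797) [ 0.63116416 -0.00279325  0.03      ]
green 259 296 188 226 772
[[276.33694674 209.33477164]
 [276.94130493 210.75959776]]
```

View pics/ts2.png

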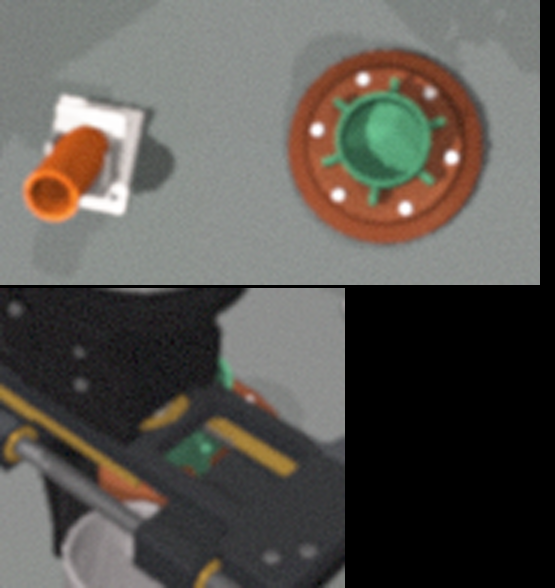

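>>> {"api": "move_arm", "payload": {
  "motion": [
    {"tx": 0.024,"ty": -0.034,"tz": 0,"twist": 0},
    {"tx": 0.024,"ty": -0.034,"tz": 0,"twist": 0},
    {"tx": 0.024,"ty": -0.034,"tz": 0,"twist": 0},
    {"tx": 0.024,"ty": -0.034,"tz": 0,"twist": 0},
    {"tx": 0,"ty": 0,"tz": 0,"twist": 0}
  ]
}}

```text
time_s: 5.7
tool_pos: [0.5613, -0.059, 0.1733]
eef_rot: [0.93, 0.368, -0.002, -0.002]
force: [0.1, -0.0, -3.0]
opening: 0.0559
grasp_force: 30.0
```

Run:
```python
from fit import *
f=vision.grab_frame('wrist');st=arm.read_state();f=vision.grab_frame('wrist');save(f,'w3');print(st['tool_pos'],st['eef_rot'],st['force'])
print(proj(f,[(.632,-.003,.074),(.632,-.003,.036)],st))
m=masks(f,'green');ys,xs=np.nonzero(m);print(xs.min(),xs.max(),ys.min(),ys.max())
a=np.linspace(0,6.28,80)
for r,z,c in [(.037,.074,(255,0,0)),(.033,.074,(255,255,0)),(.08,.03,(0,0,255))]:
    for q in proj(f,[(.632+r*np.cos(t),-.003+r*np.sin(t),z) for t in a],st):cv2.circle(f['frame'],tuple(int(round(v)) for v in q),0,c,-1)
save(f,'w3o')
```

```text
[ 0.56199518 -0.06138599  0.17374477] [ 0.93002236  0.36749622 -0.00179235 -0.00131244] [-0.56204769 -0.73457328 -2.02100938]
[[281.45040976 103.2937306 ]
 [280.80253462 105.89240205]]
224 336 35 165
```

View pics/w3o.png

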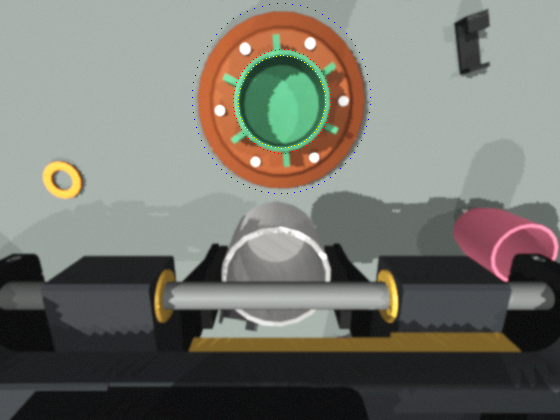

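Run:
```python
from fit import *
st=arm.read_state();f=vision.grab_frame('wrist');R=Ro.from_quat(st['eef_rot'])
g=onz(f,(276,277),st['tool_pos'][2]+.003,st)
print(st['tool_pos'],R.inv().apply(g-st['tool_pos']),R.as_rotvec())
print('to go',R.inv().apply(np.array([.632,-.003,.18])-g))
```

```text
[ 0.56255456 -0.06299663  0.17423243] [ 0.00023036  0.00117217 -0.00300349] [-2.92128336 -1.15161229  0.00476825]
to go [ 0.09146123  0.00234423 -0.00298131]
```

>>> {"api": "move_arm", "payload": {
  "motion": [
    {"tx": 0.03,"ty": 0.001,"tz": 0,"twist": 0},
    {"tx": 0.03,"ty": 0.001,"tz": 0,"twist": 0},
    {"tx": 0.03,"ty": 0,"tz": 0,"twist": 0},
    {"tx": 0,"ty": 0,"tz": 0,"twist": 0},
    {"tx": 0,"ty": 0,"tz": 0,"twist": 0}
  ]
}}

```text
time_s: 6.35
tool_pos: [0.6309, -0.0053, 0.1752]
eef_rot: [0.931, 0.365, -0.001, -0.0]
force: [-0.4, -0.2, -2.2]
opening: 0.0561
grasp_force: 30.0
```

>>> {"api": "move_arm", "payload": {
  "motion": [
    {"tx": 0,"ty": 0,"tz": 0,"twist": 0},
    {"tx": 0,"ty": 0,"tz": 0,"twist": 0}
  ]
}}

```text
time_s: 6.55
tool_pos: [0.6305, -0.0054, 0.1762]
eef_rot: [0.931, 0.365, -0.0, -0.0]
force: [0.2, -0.1, -2.1]
opening: 0.0559
grasp_force: 30.0
```

>>> {"api": "move_arm", "payload": {
  "motion": [
    {"tx": 0.0027,"ty": -0.002,"tz": 0.015,"twist": 0},
    {"tx": 0,"ty": 0,"tz": 0.015,"twist": 0},
    {"tx": 0,"ty": 0,"tz": 0.015,"twist": 0},
    {"tx": 0,"ty": 0,"tz": 0.01,"twist": 0},
    {"tx": 0,"ty": 0,"tz": 0,"twist": 0}
  ]
}}

```text
time_s: 7.05
tool_pos: [0.6298, -0.0006, 0.1183]
eef_rot: [0.931, 0.366, -0.002, -0.001]
force: [-0.3, -0.0, -1.3]
opening: 0.0563
grasp_force: 30.0
```

>>> {"api": "move_arm", "payload": {
  "motion": [
    {"tx": 0,"ty": 0,"tz": 0.005,"twist": 0},
    {"tx": 0,"ty": 0,"tz": 0.005,"twist": 0},
    {"tx": 0,"ty": 0,"tz": 0,"twist": 0}
  ]
}}

```text
time_s: 7.35
tool_pos: [0.6315, -0.0008, 0.1111]
eef_rot: [0.931, 0.366, -0.0, -0.0]
force: [-0.3, 1.0, -2.5]
opening: 0.0561
grasp_force: 30.0
```

>>> {"api": "move_arm", "payload": {
  "motion": [
    {"tx": 0,"ty": 0.001,"tz": 0.003,"twist": 0},
    {"tx": 0,"ty": 0,"tz": 0.003,"twist": 0},
    {"tx": 0,"ty": 0,"tz": 0.002,"twist": 0},
    {"tx": 0,"ty": 0,"tz": 0,"twist": 0},
    {"tx": 0,"ty": 0,"tz": 0,"twist": 0}
  ]
}}

```text
time_s: 7.85
tool_pos: [0.6324, -0.0016, 0.1035]
eef_rot: [0.931, 0.366, -0.0, -0.0]
force: [-0.4, -0.0, -0.8]
opening: 0.0568
grasp_force: 30.0
```

>>> {"api": "move_arm", "payload": {
  "motion": [
    {"tx": 0,"ty": 0,"tz": 0.001,"twist": 0},
    {"tx": 0,"ty": 0,"tz": 0,"twist": 0}
  ]
}}

```text
time_s: 8.05
tool_pos: [0.6326, -0.0016, 0.1029]
eef_rot: [0.931, 0.366, 0.0, 0.0]
force: [0.3, -0.0, -0.9]
opening: 0.0563
grasp_force: 30.0
```

>>> {"api": "move_arm", "payload": {
  "motion": [
    {"tx": 0,"ty": 0,"tz": 0.001,"twist": 0},
    {"tx": 0,"ty": 0,"tz": 0,"twist": 0},
    {"tx": 0,"ty": 0,"tz": 0,"twist": 0}
  ]
}}

```text
time_s: 8.35
tool_pos: [0.6327, -0.0015, 0.1028]
eef_rot: [0.931, 0.366, 0.0, 0.0]
force: [-1.7, 0.2, 4.5]
opening: 0.0563
grasp_force: 30.0
```

Seated (upward contact force). Release and rise.

>>> {"api": "move_arm", "payload": {
  "motion": [
    {"tx": 0,"ty": 0,"tz": 0,"twist": 0},
    {"tx": 0,"ty": 0,"tz": 0,"twist": 0},
    {"tx": 0,"ty": 0,"tz": 0,"twist": 0},
    {"tx": 0,"ty": 0,"tz": 0,"twist": 0},
    {"tx": 0,"ty": 0,"tz": 0,"twist": 0}
  ],
  "hand": -1
}}

```text
time_s: 8.85
tool_pos: [0.6323, -0.0016, 0.1014]
eef_rot: [0.931, 0.366, -0.0, -0.0]
force: [-0.1, -0.8, -0.2]
opening: 0.084
grasp_force: 0.0
```

>>> {"api": "move_arm", "payload": {
  "motion": [
    {"tx": 0,"ty": 0,"tz": -0.02,"twist": 0},
    {"tx": 0,"ty": 0,"tz": -0.03,"twist": 0},
    {"tx": 0,"ty": 0,"tz": -0.03,"twist": 0},
    {"tx": 0,"ty": 0,"tz": -0.03,"twist": 0},
    {"tx": 0,"ty": 0,"tz": -0.03,"twist": 0}
  ]
}}

```text
time_s: 9.35
tool_pos: [0.6322, -0.0016, 0.2427]
eef_rot: [0.931, 0.366, -0.0, -0.0]
force: [-0.4, 0.1, 0.1]
opening: 0.0865
grasp_force: 0.0
```

```bash
cat > cup.py <<'E'
from fit import *
from scipy.optimize import minimize
a=np.linspace(0,2*np.pi,40,endpoint=False)
def pts(x,y,z,yaw,tilt):  # underside centre; mouth leans toward yaw
    ax=np.array([np.cos(yaw)*np.sin(tilt),np.sin(yaw)*np.sin(tilt),np.cos(tilt)])
    e2=np.array([-np.sin(yaw),np.cos(yaw),0]);e1=np.cross(e2,ax)
    return np.concatenate([np.array([x,y,z])+h*ax+r*(np.cos(a)[:,None]*e1+np.sin(a)[:,None]*e2) for h,r in [(0,.018),(.016,.021),(.096,.021)]])
def sil(f,P,st=None,S=8):
    m=np.zeros((420*2,560*2),np.uint8)
    cv2.fillConvexPoly(m,cv2.convexHull(np.round((proj(f,P,st)+.5)*2*16).astype(np.int32)),255,shift=4)
    return cv2.resize(m,(560,420),interpolation=cv2.INTER_AREA)/255.
E
python3 - <<'E'
from cup import *
V=[]
for c,box in [('top',(145,190,200,245)),('side',(240,105,305,175))]:
    f=vision.grab_frame(c);f['frame']=cv2.cvtColor(cv2.imread(f'pics/{c}0.png'),cv2.COLOR_BGR2RGB)
    m=masks(f,'orange',box);hsv=cv2.cvtColor(f['frame'],cv2.COLOR_RGB2HSV)
    k=cv2.inRange(hsv,(3,140,40),(20,255,255));b=np.zeros_like(k);l,t,r,q=box;b[t:q,l:r]=255;k&=b
    k=cv2.morphologyEx(k,cv2.MORPH_CLOSE,np.ones((3,3),np.uint8))
    print(c,(k>0).sum());V.append((f,k/255.))
def cost(p,full=False):
    P=pts(p[0],p[1],.02,p[2],np.radians(30));r=[]
    for f,k in V:
        s=sil(f,P); r.append(2*np.maximum(k-s,0).sum()+.0*0+np.maximum(s-k,0).sum())
    return r if full else sum(r)
best=min((minimize(cost,[.63,.22,y],method='Nelder-Mead',options=dict(initial_simplex=[[.63,.22,y],[.64,.22,y],[.63,.23,y],[.63,.22,y+.3]])) for y in (2.2,2.6,3.0,3.4)),key=lambda r:r.fun)
print(best.x,np.degrees(best.x[2]),best.fun,cost(best.x,True))
p=best.x
out=[]
for (f,k),(l,t) in zip(V,[(140,180),(235,95)]):
    s=(sil(f,pts(p[0],p[1],.02,p[2],np.radians(30)))>.5).astype(np.uint8)
    im=cv2.resize(f['frame'],None,fx=5,fy=5,interpolation=2)
    cs,_=cv2.findContours(cv2.resize(s,None,fx=5,fy=5,interpolation=0),0,2);cv2.drawContours(im,cs,-1,(0,0,255),1)
    out.append(im[t*5:t*5+400,l*5:l*5+400])
save({'frame':np.hstack(out)},'of')
E
```

```text
top 533
side 645
[0.63781724 0.24488383 2.99526448] 171.61601311739233 223.57647058823528 [np.float64(56.780392156862746), np.float64(166.79607843137254)]
```

View pics/of.png

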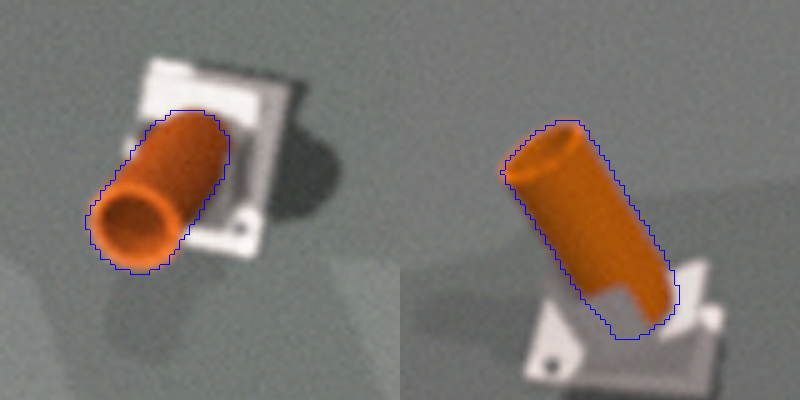

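>>> {"api": "move_arm", "payload": {
  "motion": [
    {"tx": 0,"ty": 0,"tz": 0,"twist": 0.149},
    {"tx": 0,"ty": 0,"tz": 0,"twist": 0.149},
    {"tx": 0,"ty": 0,"tz": 0,"twist": 0.149},
    {"tx": 0,"ty": 0,"tz": 0,"twist": 0.149},
    {"tx": 0,"ty": 0,"tz": 0,"twist": 0.149}
  ]
}}

```text
time_s: 9.95
tool_pos: [0.6319, -0.0016, 0.2401]
eef_rot: [1.0, -0.001, -0.001, -0.0]
force: [0.3, 0.3, -0.2]
opening: 0.0871
grasp_force: 0.0
```

>>> {"api": "move_arm", "payload": {
  "motion": [
    {"tx": 0,"ty": 0,"tz": 0,"twist": 0.149},
    {"tx": -0.012,"ty": -0.041,"tz": 0,"twist": 0},
    {"tx": -0.012,"ty": -0.041,"tz": 0,"twist": 0},
    {"tx": -0.012,"ty": -0.041,"tz": 0,"twist": 0},
    {"tx": -0.012,"ty": -0.041,"tz": 0,"twist": 0}
  ]
}}

```text
time_s: 10.45
tool_pos: [0.6078, 0.1689, 0.2403]
eef_rot: [0.997, -0.073, -0.001, 0.0]
force: [1.1, 0.5, 0.2]
opening: 0.0871
grasp_force: 0.0
```

>>> {"api": "move_arm", "payload": {
  "motion": [
    {"tx": -0.012,"ty": -0.041,"tz": 0,"twist": 0},
    {"tx": -0.012,"ty": -0.041,"tz": 0,"twist": 0},
    {"tx": 0,"ty": 0,"tz": 0,"twist": 0},
    {"tx": 0,"ty": 0,"tz": 0,"twist": 0}
  ]
}}

```text
time_s: 10.85
tool_pos: [0.596, 0.253, 0.2403]
eef_rot: [0.997, -0.071, -0.001, 0.001]
force: [0.7, -0.3, 1.0]
opening: 0.0869
grasp_force: 0.0
```

Run:
```python
from cup import *
st=arm.read_state();R=Ro.from_quat(st['eef_rot']);print(st['tool_pos'],R.as_matrix()[:,:2].T.round(3),st['q'])
print(R.inv().apply(np.array([.595,.2514,.0953])-st['tool_pos']))
f=vision.grab_frame('top');hsv=cv2.cvtColor(f['frame'],cv2.COLOR_RGB2HSV)
s=vision.grab_frame('side')
a2=np.linspace(0,6.28,80)
im=s['frame'].copy()
for r,z in [(.029,.106),(.037,.074)]:
    for q in proj(s,[(.632+r*np.cos(t),-.003+r*np.sin(t),z) for t in a2]):cv2.circle(im,tuple(int(round(v)) for v in q),0,(255,0,0),-1)
save({'frame':cv2.resize(im[100:290,210:400],None,fx=3,fy=3)},'s4')
```

```text
[0.59597609 0.25300067 0.24025161] [[ 0.99  -0.142 -0.001]
 [-0.142 -0.99   0.001]] [ 2.80008489e-01  2.75558804e-01  1.46326557e+00 -4.98599747e-04
  1.40440064e+00  1.99373755e+00]
[-0.00055174  0.00156123  0.14495428]
```

View pics/s4.png

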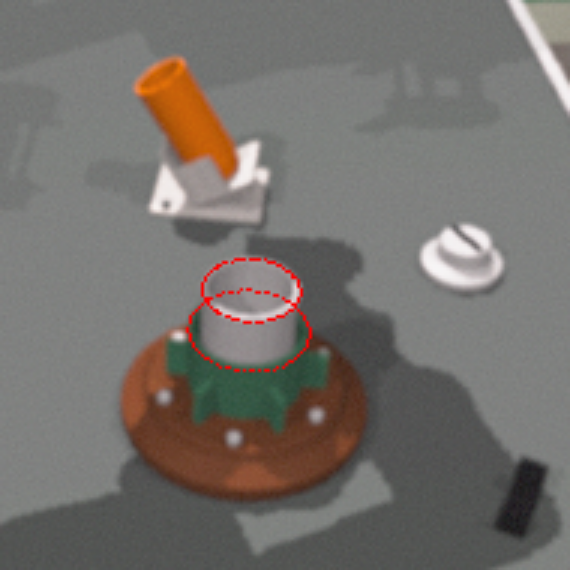

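>>> {"api": "move_arm", "payload": {
  "motion": [
    {"tx": 0,"ty": 0.0015,"tz": 0.04,"twist": 0},
    {"tx": 0,"ty": 0,"tz": 0.04,"twist": 0},
    {"tx": 0,"ty": 0,"tz": 0.03,"twist": 0},
    {"tx": 0,"ty": 0,"tz": 0.02,"twist": 0},
    {"tx": 0,"ty": 0,"tz": 0.012,"twist": 0}
  ]
}}

```text
time_s: 11.45
tool_pos: [0.5956, 0.2485, 0.0968]
eef_rot: [0.997, -0.074, -0.002, 0.001]
force: [0.3, 0.5, 1.2]
opening: 0.0871
grasp_force: 0.0
```

>>> {"api": "move_arm", "payload": {
  "motion": [
    {"tx": 0,"ty": 0,"tz": 0,"twist": 0},
    {"tx": 0,"ty": 0,"tz": 0,"twist": 0},
    {"tx": 0,"ty": 0,"tz": 0,"twist": 0}
  ]
}}

```text
time_s: 11.75
tool_pos: [0.5979, 0.2508, 0.1015]
eef_rot: [0.997, -0.073, 0.001, -0.001]
force: [-0.5, 1.1, -0.5]
opening: 0.0867
grasp_force: 0.0
```

>>> {"api": "move_arm", "payload": {
  "motion": [
    {"tx": -0.002,"ty": -0.0005,"tz": 0.005,"twist": 0},
    {"tx": 0,"ty": 0,"tz": 0,"twist": 0},
    {"tx": 0,"ty": 0,"tz": 0,"twist": 0}
  ]
}}

```text
time_s: 12.05
tool_pos: [0.5945, 0.2517, 0.0947]
eef_rot: [0.997, -0.072, 0.0, -0.0]
force: [-0.8, 0.6, -0.1]
opening: 0.0871
grasp_force: 0.0
```

>>> {"api": "move_arm", "payload": {
  "motion": [
    {"tx": 0,"ty": 0,"tz": 0,"twist": 0},
    {"tx": 0,"ty": 0,"tz": 0,"twist": 0},
    {"tx": 0,"ty": 0,"tz": 0,"twist": 0},
    {"tx": 0,"ty": 0,"tz": 0,"twist": 0},
    {"tx": 0,"ty": 0,"tz": 0,"twist": 0}
  ],
  "hand": 1
}}

```text
time_s: 12.55
tool_pos: [0.5946, 0.2515, 0.0946]
eef_rot: [0.997, -0.073, 0.0, -0.0]
force: [-0.6, 0.4, 0.6]
opening: 0.0552
grasp_force: 0.0
```

>>> {"api": "move_arm", "payload": {
  "motion": [
    {"tx": 0,"ty": 0,"tz": 0,"twist": 0},
    {"tx": 0,"ty": 0,"tz": 0,"twist": 0},
    {"tx": 0,"ty": 0,"tz": 0,"twist": 0},
    {"tx": 0,"ty": 0,"tz": 0,"twist": 0}
  ]
}}

```text
time_s: 12.95
tool_pos: [0.5946, 0.2515, 0.0945]
eef_rot: [0.997, -0.073, 0.0, -0.0]
force: [-0.1, 0.7, 0.1]
opening: 0.0421
grasp_force: 29.6
```

>>> {"api": "move_arm", "payload": {
  "motion": [
    {"tx": -0.005,"ty": 0,"tz": -0.0087,"twist": 0},
    {"tx": -0.01,"ty": 0,"tz": -0.0173,"twist": 0},
    {"tx": -0.01,"ty": 0,"tz": -0.0173,"twist": 0},
    {"tx": -0.01,"ty": 0,"tz": -0.0173,"twist": 0},
    {"tx": 0,"ty": 0,"tz": -0.02,"twist": 0}
  ]
}}

```text
time_s: 13.45
tool_pos: [0.558, 0.2568, 0.1757]
eef_rot: [0.997, -0.072, -0.001, 0.0]
force: [0.0, 0.1, -0.4]
opening: 0.0419
grasp_force: 29.6
```

>>> {"api": "move_arm", "payload": {
  "motion": [
    {"tx": 0,"ty": 0,"tz": -0.02,"twist": 0},
    {"tx": 0,"ty": 0,"tz": 0,"twist": 0},
    {"tx": 0,"ty": 0,"tz": 0,"twist": 0}
  ]
}}

```text
time_s: 13.75
tool_pos: [0.5599, 0.2567, 0.1955]
eef_rot: [0.997, -0.072, 0.0, -0.0]
force: [0.0, -0.9, -1.8]
opening: 0.0419
grasp_force: 29.6
```

```bash
cat > tilt.py <<'E'
from cup import *
def mask(f):
    k=cv2.inRange(cv2.cvtColor(f['frame'],cv2.COLOR_RGB2HSV),(5,190,60),(17,255,255))
    n,l,s,_=cv2.connectedComponentsWithStats(k);
    return k
def run(lean,tilt0=.5,s0=.087):
    st=arm.read_state();C=np.array(st['tool_pos']);V=[]
    f=vision.grab_frame('side');k=mask(f)
    P0=proj(f,[C])[0];b=np.zeros_like(k);u,v=P0.astype(int);b[max(v-70,0):v+90,max(u-70,0):u+70]=255;k&=b
    k=k/255.
    def under(t,s): 
        ax=np.array([np.cos(lean)*np.sin(t),np.sin(lean)*np.sin(t),np.cos(t)]);return C-s*ax
    def cost(p):
        S=sil(f,pts(*under(*p),lean,p[0]))
        # occluders (fingers) hide parts: penalise missing less
        return 2*np.maximum(k-S,0).sum()+np.maximum(S-k,0).sum()
    r=min((minimize(cost,[t,s0],method='Nelder-Mead',options=dict(initial_simplex=[[t,s0],[t+.1,s0],[t,s0+.008]])) for t in (tilt0,tilt0-.3)),key=lambda r:r.fun)
    print('tcp',C.round(4),'tilt',np.degrees(r.x[0]).round(1),'s',r.x[1].round(4),'cost',r.fun,'px',k.sum(),'foot',under(*r.x).round(4),'op',st['opening'],st['force'])
    S=(sil(f,pts(*under(*r.x),lean,r.x[0]))>.5).astype(np.uint8)
    im=f['frame'].copy();cs,_=cv2.findContours(S,0,2);cv2.drawContours(im,cs,-1,(0,0,255),1)
    return im,(u,v)
E
python3 - <<'E'
from tilt import *
run(np.radians(171.6))
E
```

```text
tcp [0.5599 0.2567 0.1955] tilt 29.2 s 0.0864 cost 379.79215686274506 px 627.0 foot [0.6016 0.2506 0.1201] op 0.04188533687671334 [ 0.03520172 -0.86960856 -1.75405669]
```

>>> {"api": "move_arm", "payload": {
  "motion": [
    {"tx": -0.008,"ty": 0.041,"tz": 0,"twist": 0},
    {"tx": -0.008,"ty": 0.041,"tz": 0,"twist": 0},
    {"tx": -0.008,"ty": 0.041,"tz": 0,"twist": 0},
    {"tx": -0.008,"ty": 0.041,"tz": 0,"twist": 0},
    {"tx": -0.008,"ty": 0.041,"tz": 0,"twist": 0}
  ]
}}

```text
time_s: 14.3
tool_pos: [0.4889, 0.0583, 0.1933]
eef_rot: [0.997, -0.072, -0.001, 0.0]
force: [0.4, -0.5, -0.5]
opening: 0.0414
grasp_force: 29.6
```

>>> {"api": "move_arm", "payload": {
  "motion": [
    {"tx": -0.007,"ty": 0.041,"tz": 0,"twist": 0},
    {"tx": 0,"ty": 0,"tz": 0.03,"twist": 0},
    {"tx": 0,"ty": 0,"tz": 0.03,"twist": 0},
    {"tx": 0,"ty": 0,"tz": 0.02,"twist": 0},
    {"tx": 0,"ty": 0,"tz": 0,"twist": 0}
  ]
}}

```text
time_s: 14.8
tool_pos: [0.4739, 0.0202, 0.1106]
eef_rot: [0.997, -0.073, -0.005, -0.0]
force: [-1.0, 1.0, -1.5]
opening: 0.0421
grasp_force: 29.6
```

>>> {"api": "move_arm", "payload": {
  "motion": [
    {"tx": 0,"ty": 0,"tz": 0,"twist": 0},
    {"tx": 0,"ty": 0,"tz": 0,"twist": 0},
    {"tx": 0,"ty": 0,"tz": 0,"twist": 0}
  ]
}}

```text
time_s: 15.1
tool_pos: [0.4789, 0.02, 0.1164]
eef_rot: [0.997, -0.072, 0.001, 0.0]
force: [0.4, 0.1, -1.5]
opening: 0.0418
grasp_force: 29.6
```

Run:
```python
from tilt import *
run(np.radians(171.6))
st=arm.read_state();R=Ro.from_quat(st['eef_rot']);print(R.as_matrix()[:,0],'table centre in tool',R.inv().apply(np.array([.632,-.003,.03])-st['tool_pos']))
```

```text
tcp [0.4789 0.02   0.1164] tilt 27.5 s 0.1037 cost 535.2823529411764 px 683.0 foot [0.5262 0.013  0.0244] op 0.04175749234124307 [ 0.3805373   0.14931406 -1.47071855]
[ 0.98951797 -0.14439289  0.00220789] table centre in tool [0.15472987 0.00064059 0.08669526]
```

>>> {"api": "move_arm", "payload": {
  "motion": [
    {"tx": 0,"ty": 0,"tz": 0.012,"twist": 0},
    {"tx": 0,"ty": 0,"tz": 0.008,"twist": 0},
    {"tx": 0,"ty": 0,"tz": 0.005,"twist": 0},
    {"tx": 0,"ty": 0,"tz": 0,"twist": 0},
    {"tx": 0,"ty": 0,"tz": 0,"twist": 0}
  ]
}}

```text
time_s: 15.65
tool_pos: [0.4777, 0.02, 0.0898]
eef_rot: [0.997, -0.073, -0.0, -0.0]
force: [0.3, 0.3, -0.8]
opening: 0.0418
grasp_force: 29.6
```

>>> {"api": "move_arm", "payload": {
  "motion": [
    {"tx": 0.005,"ty": 0,"tz": 0,"twist": 0},
    {"tx": 0.005,"ty": 0,"tz": 0,"twist": 0},
    {"tx": 0.003,"ty": 0,"tz": 0,"twist": 0},
    {"tx": 0,"ty": 0,"tz": 0,"twist": 0},
    {"tx": 0,"ty": 0,"tz": 0,"twist": 0}
  ]
}}

```text
time_s: 16.15
tool_pos: [0.4908, 0.0181, 0.0902]
eef_rot: [0.997, -0.073, -0.0, -0.0]
force: [-0.2, -0.3, -1.2]
opening: 0.042
grasp_force: 29.6
```

>>> {"api": "move_arm", "payload": {
  "motion": [
    {"tx": 0.005,"ty": 0,"tz": 0,"twist": 0},
    {"tx": 0.004,"ty": 0,"tz": 0,"twist": 0},
    {"tx": 0.004,"ty": 0,"tz": -0.001,"twist": 0},
    {"tx": 0,"ty": 0,"tz": 0,"twist": 0},
    {"tx": 0,"ty": 0,"tz": 0,"twist": 0}
  ]
}}

```text
time_s: 16.65
tool_pos: [0.5037, 0.0162, 0.0911]
eef_rot: [0.997, -0.073, -0.0, -0.0]
force: [-1.0, -0.5, -0.1]
opening: 0.042
grasp_force: 29.6
```

Run:
```python
from tilt import *
st=arm.read_state();print(st['force'],st['ft_torque'],st['tool_pos'])
im,(u,v)=run(np.radians(171.6),.4)
save({'frame':cv2.resize(im[v-70:v+90,u-90:u+130],None,fx=3,fy=3,interpolation=2)},'s5')
```

```text
[-1.03914553 -0.50062239 -0.09428285] [0.05263541 0.04512916 0.01819548] [0.50368434 0.01620251 0.09114459]
tcp [0.5037 0.0162 0.0911] tilt 27.5 s 0.1187 cost 498.52941176470586 px 621.0 foot [ 0.5578  0.0082 -0.0142] op 0.04204073087277344 [-1.03914553 -0.50062239 -0.09428285]
```

Run:
```python
from h import *
im=cv2.imread('pics/side0.png');hsv=cv2.cvtColor(im,cv2.COLOR_BGR2HSV)
print('rust',[hsv[y,x].tolist() for x,y in [(262,240),(292,257),(322,245),(275,250)]])
print('or',[hsv[y,x].tolist() for x,y in [(266,130),(275,140),(282,150),(272,130)]])
s=arm.read_state();f=vision.grab_frame('side')
h=cv2.cvtColor(f['frame'],cv2.COLOR_RGB2HSV);u,v=proj(f,[s['tool_pos']])[0].astype(int);print(u,v)
k=cv2.inRange(h,(8,190,60),(17,255,255))
for y in range(v-30,v+60,2): print(y,''.join('#' if k[y,x] else '.' for x in range(u-35,u+60)))
```

```text
rust [[11, 152, 97], [8, 152, 119], [11, 175, 108], [10, 157, 94]]
or [[13, 240, 165], [14, 240, 173], [13, 242, 172], [14, 240, 171]]
221 198
168 ...............................................................................................
170 ...............................................................................................
172 ...............................................................................................
174 ...............................................................................................
176 ...............................................................................................
178 ...............................................................................................
180 ...............................................................................................
182 ...............................................................................................
184 ...............................................................................................
186 .....................................................
[... 2842 characters left out ...]

244 ...............................................................................................
246 ...............................................................................................
248 ...............................................................................................
250 ...............................................................................................
252 ...............................................................................................
254 ...............................................................................................
256 ...............................................................................................
```

```bash
python3 - <<'E'
s=open('tilt.py').read()
s=s.replace("(5,190,60)","(8,205,60)").replace("np.maximum(S-k,0).sum()","np.maximum(S-k,0)[v+14:].sum()+((p[1]-.087)/.004)**2*5")
open('tilt.py','w').write(s)
E
python3 - <<'E'
from tilt import *
run(np.radians(171.6),.4)
E
```

```text
tcp [0.5034 0.0162 0.091 ] tilt 30.1 s 0.0847 cost 93.66877459073204 px 580.0 foot [0.5454 0.01   0.0177] op 0.042123397495596133 [ 0.76749371  0.2477814  -0.42447632]
```

>>> {"api": "move_arm", "payload": {
  "motion": [
    {"tx": -0.003,"ty": 0,"tz": -0.015,"twist": 0},
    {"tx": 0,"ty": 0,"tz": -0.015,"twist": 0},
    {"tx": 0.003,"ty": 0,"tz": -0.003,"twist": 0},
    {"tx": 0.008,"ty": 0,"tz": 0,"twist": 0},
    {"tx": 0.008,"ty": 0,"tz": 0,"twist": 0}
  ]
}}

```text
time_s: 17.3
tool_pos: [0.5198, 0.0138, 0.1236]
eef_rot: [0.997, -0.073, -0.0, 0.0]
force: [0.0, -0.1, -1.5]
opening: 0.0418
grasp_force: 29.6
```

>>> {"api": "move_arm", "payload": {
  "motion": [
    {"tx": 0.005,"ty": 0,"tz": 0,"twist": 0},
    {"tx": 0.005,"ty": 0,"tz": 0,"twist": 0},
    {"tx": 0.005,"ty": 0,"tz": 0,"twist": 0},
    {"tx": 0,"ty": 0,"tz": 0,"twist": 0},
    {"tx": 0,"ty": 0,"tz": 0,"twist": 0}
  ]
}}

```text
time_s: 17.8
tool_pos: [0.5342, 0.0117, 0.1239]
eef_rot: [0.997, -0.073, -0.0, -0.0]
force: [-0.1, 0.4, -0.7]
opening: 0.0417
grasp_force: 29.6
```

Run:
```python
from tilt import *
run(np.radians(171.6),.4)
st=arm.read_state();R=Ro.from_quat(st['eef_rot']);print('table centre in tool',R.inv().apply(np.array([.632,-.003,.03])-st['tool_pos']),st['ft_torque'])
```

```text
tcp [0.5342 0.0117 0.1239] tilt 29.5 s 0.0846 cost 128.5076069096801 px 595.0 foot [0.5754 0.0056 0.0502] op 0.04168059506735716 [-0.14401742  0.36386565 -0.70586892]
table centre in tool [0.09910056 0.00045335 0.09389895] [0.0649756  0.04847749 0.00830256]
```

>>> {"api": "move_arm", "payload": {
  "motion": [
    {"tx": 0.005,"ty": 0,"tz": 0,"twist": 0},
    {"tx": 0.005,"ty": 0,"tz": 0,"twist": 0},
    {"tx": 0.005,"ty": 0,"tz": 0,"twist": 0},
    {"tx": 0,"ty": 0,"tz": 0,"twist": 0},
    {"tx": 0,"ty": 0,"tz": 0,"twist": 0}
  ]
}}

```text
time_s: 18.35
tool_pos: [0.5482, 0.0098, 0.1235]
eef_rot: [0.997, -0.073, -0.001, -0.0]
force: [-3.8, 0.9, 0.3]
opening: 0.0419
grasp_force: 30.0
```

Run:
```python
from tilt import *
run(np.radians(171.6),.4)
st=arm.read_state();R=Ro.from_quat(st['eef_rot']);print('table centre in tool',R.inv().apply(np.array([.632,-.003,.03])-st['tool_pos']),st['ft_torque'])
```

```text
tcp [0.5482 0.0098 0.1235] tilt 21.6 s 0.0848 cost 141.6022717058213 px 539.0 foot [0.579  0.0052 0.0447] op 0.041888533261671426 [-3.82512266  0.86929409  0.34621041]
table centre in tool [0.08493434 0.00050552 0.09332816] [ 0.20452874  0.94569762 -0.01571123]
```

>>> {"api": "move_arm", "payload": {
  "motion": [
    {"tx": 0.005,"ty": 0,"tz": 0,"twist": 0},
    {"tx": 0.005,"ty": 0,"tz": 0,"twist": 0},
    {"tx": 0.005,"ty": 0,"tz": 0,"twist": 0},
    {"tx": 0,"ty": 0,"tz": 0,"twist": 0},
    {"tx": 0,"ty": 0,"tz": 0,"twist": 0}
  ]
}}

```text
time_s: 18.9
tool_pos: [0.5638, 0.0075, 0.1241]
eef_rot: [0.997, -0.073, -0.0, -0.0]
force: [-4.7, 1.0, 0.8]
opening: 0.0416
grasp_force: 30.0
```

Run:
```python
from tilt import *
run(np.radians(171.6),.3)
st=arm.read_state();R=Ro.from_quat(st['eef_rot']);print('table centre in tool',R.inv().apply(np.array([.632,-.003,.03])-st['tool_pos']),st['ft_torque'])
```

```text
tcp [0.5638 0.0075 0.1241] tilt 9.3 s 0.0835 cost 156.98879221742678 px 498.0 foot [0.5772 0.0055 0.0417] op 0.04159386931512161 [-4.66953682  0.98705237  0.78415542]
table centre in tool [0.0690001  0.00050054 0.09416436] [0.26479967 0.86385978 0.02979885]
```

>>> {"api": "move_arm", "payload": {
  "motion": [
    {"tx": 0.005,"ty": 0,"tz": 0,"twist": 0},
    {"tx": 0.004,"ty": 0,"tz": 0,"twist": 0},
    {"tx": 0.003,"ty": 0,"tz": 0,"twist": 0},
    {"tx": 0,"ty": 0,"tz": 0,"twist": 0},
    {"tx": 0,"ty": 0,"tz": 0,"twist": 0}
  ]
}}

```text
time_s: 19.45
tool_pos: [0.5753, 0.0058, 0.1241]
eef_rot: [0.997, -0.072, -0.001, -0.0]
force: [-5.9, 1.8, 2.4]
opening: 0.0416
grasp_force: 30.0
```

>>> {"api": "move_arm", "payload": {
  "motion": [
    {"tx": -0.01,"ty": 0,"tz": 0,"twist": 0},
    {"tx": -0.01,"ty": 0,"tz": -0.02,"twist": 0},
    {"tx": -0.01,"ty": 0,"tz": -0.03,"twist": 0},
    {"tx": 0,"ty": 0,"tz": -0.03,"twist": 0},
    {"tx": 0,"ty": 0,"tz": 0,"twist": 0}
  ]
}}

```text
time_s: 19.95
tool_pos: [0.5495, 0.0096, 0.2099]
eef_rot: [0.997, -0.072, 0.006, 0.0]
force: [0.3, 0.3, -0.4]
opening: 0.0419
grasp_force: 30.0
```

Run:
```python
from tilt import *
im,(u,v)=run(np.radians(171.6),.15)
save({'frame':cv2.resize(im[v-70:v+90,u-90:u+130],None,fx=3,fy=3,interpolation=2)},'s6')
st=arm.read_state();R=Ro.from_quat(st['eef_rot']);print('table centre in tool',R.inv().apply(np.array([.632,-.003,.03])-st['tool_pos']),st['ft_torque'])
```

```text
tcp [0.5495 0.0096 0.2099] tilt 0.7 s 0.0801 cost 215.63030068174555 px 645.0 foot [0.5505 0.0094 0.1299] op 0.041904134311562244 [ 0.31285526  0.29836313 -0.38299939]
table centre in tool [0.08318735 0.00040387 0.17811504] [ 0.02765821 -0.02101163  0.01563289]
```

Run:
```python
from tilt import *
st=arm.read_state();C=st['tool_pos'];print(C,st['eef_rot'])
for cam in ('side','top'):
  f=vision.grab_frame(cam);k=mask(f);u,v=proj(f,[C])[0].astype(int)
  ys,xs=np.nonzero(k[:, u-40:u+40]);sel=(ys>v-60)&(ys<v+110);print(cam,u,v,'n',sel.sum())
  if cam=='side':
    cnt=[(y,xs[(ys==y)].min()+u-40,xs[ys==y].max()+u-40,(ys==y).sum()) for y in range(v-40,v+80,4) if (ys==y).sum()>3];print(cnt, 'bottom',max(y for y in ys[sel] if (ys==y).sum()>3))
    for s in (.078,.082,.086,.09):
      P=pts(C[0],C[1],C[2]-s,0,0);p=proj(f,P);print(s,p[:40,1].max(),p[40:80].min(0),p[40:80].max(0),p[80:,1].min(),p[80:,1].max())
```

```text
[0.54829427 0.00964808 0.20742222] [ 9.97357386e-01 -7.25341732e-02  4.11693951e-03  2.99264954e-04]
side 244 145 n 629
[(149, np.int64(250), np.int64(256), np.int64(7)), (153, np.int64(248), np.int64(256), np.int64(9)), (157, np.int64(249), np.int64(256), np.int64(8)), (161, np.int64(235), np.int64(256), np.int64(9)), (165, np.int64(236), np.int64(256), np.int64(19)), (169, np.int64(236), np.int64(256), np.int64(21)), (173, np.int64(236), np.int64(257), np.int64(22)), (177, np.int64(236), np.int64(256), np.int64(21)), (181, np.int64(237), np.int64(256), np.int64(20)), (185, np.int64(238), np.int64(255), np.int64(18)), (189, np.int64(241), np.int64(252), np.int64(12))] bottom 190
0.078 189.34250367451241 [233.2147103  168.36104044] [257.57052765 183.10321597] 128.5997079252405 142.65505422008968
0.082 191.14155583302713 [233.3407725  170.19330663] [257.60371761 184.96026226] 130.7403152629671 144.8399308084817
0.086 192.9269355625998 [233.46586064 172.01196734] [257.63664993 186.80292344] 132.86368209383215 147.00638696777895
0.09 194.69880036482044 [233.58998613 173.81717591] [257.66932763 188.63136846] 134.97001958807576 149.15465863190917
top 269 240 n 0
```

>>> {"api": "move_arm", "payload": {
  "motion": [
    {"tx": -0.034,"ty": 0,"tz": 0,"twist": 0},
    {"tx": -0.034,"ty": 0,"tz": 0.02,"twist": 0},
    {"tx": 0,"ty": 0,"tz": 0.035,"twist": 0},
    {"tx": 0,"ty": 0,"tz": 0.035,"twist": 0},
    {"tx": 0,"ty": 0,"tz": 0.02,"twist": 0}
  ]
}}

```text
time_s: 20.6
tool_pos: [0.4758, 0.0202, 0.09]
eef_rot: [0.997, -0.073, -0.003, -0.0]
force: [-0.3, -0.3, -0.3]
opening: 0.0416
grasp_force: 30.0
```

>>> {"api": "move_arm", "payload": {
  "motion": [
    {"tx": 0,"ty": 0,"tz": 0,"twist": 0},
    {"tx": 0,"ty": 0,"tz": 0,"twist": 0},
    {"tx": 0,"ty": 0,"tz": 0,"twist": 0}
  ]
}}

```text
time_s: 20.9
tool_pos: [0.4798, 0.0197, 0.0952]
eef_rot: [0.997, -0.073, 0.001, 0.0]
force: [-0.5, -0.5, -0.9]
opening: 0.0411
grasp_force: 30.0
```

>>> {"api": "move_arm", "payload": {
  "motion": [
    {"tx": 0,"ty": 0,"tz": 0.003,"twist": 0},
    {"tx": 0,"ty": 0,"tz": 0.002,"twist": 0},
    {"tx": 0,"ty": 0,"tz": 0.002,"twist": 0},
    {"tx": 0,"ty": 0,"tz": 0,"twist": 0},
    {"tx": 0,"ty": 0,"tz": 0,"twist": 0}
  ]
}}

```text
time_s: 21.4
tool_pos: [0.4788, 0.0198, 0.0872]
eef_rot: [0.997, -0.073, -0.0, 0.0]
force: [0.1, -0.7, -1.3]
opening: 0.0421
grasp_force: 30.0
```

>>> {"api": "move_arm", "payload": {
  "motion": [
    {"tx": 0,"ty": 0,"tz": 0.0015,"twist": 0},
    {"tx": 0,"ty": 0,"tz": 0,"twist": 0},
    {"tx": 0,"ty": 0,"tz": 0,"twist": 0}
  ]
}}

```text
time_s: 21.7
tool_pos: [0.4788, 0.0198, 0.0856]
eef_rot: [0.997, -0.073, -0.0, -0.0]
force: [0.5, 0.6, -0.3]
opening: 0.0415
grasp_force: 30.0
```

>>> {"api": "move_arm", "payload": {
  "motion": [
    {"tx": 0,"ty": 0,"tz": 0.001,"twist": 0},
    {"tx": 0,"ty": 0,"tz": 0,"twist": 0},
    {"tx": 0,"ty": 0,"tz": 0,"twist": 0}
  ]
}}

```text
time_s: 22.0
tool_pos: [0.4792, 0.0198, 0.0849]
eef_rot: [0.997, -0.073, 0.0, 0.0]
force: [1.0, 0.4, 0.7]
opening: 0.0419
grasp_force: 30.0
```

>>> {"api": "move_arm", "payload": {
  "motion": [
    {"tx": 0,"ty": 0,"tz": 0.001,"twist": 0},
    {"tx": 0,"ty": 0,"tz": 0,"twist": 0},
    {"tx": 0,"ty": 0,"tz": 0,"twist": 0}
  ]
}}

```text
time_s: 22.3
tool_pos: [0.4796, 0.0197, 0.0849]
eef_rot: [0.997, -0.072, 0.001, 0.0]
force: [-1.9, 0.3, 8.2]
opening: 0.0416
grasp_force: 30.0
```

>>> {"api": "move_arm", "payload": {
  "motion": [
    {"tx": 0,"ty": 0,"tz": 0,"twist": 0},
    {"tx": 0,"ty": 0,"tz": 0,"twist": 0},
    {"tx": 0,"ty": 0,"tz": 0,"twist": 0},
    {"tx": 0,"ty": 0,"tz": -0.005,"twist": 0},
    {"tx": 0,"ty": 0,"tz": 0,"twist": 0}
  ],
  "hand": -1
}}

```text
time_s: 22.8
tool_pos: [0.4792, 0.0198, 0.0892]
eef_rot: [0.997, -0.073, 0.0, 0.0]
force: [0.3, -0.7, -0.2]
opening: 0.0739
grasp_force: 0.0
```

Run:
```python
from tilt import *
st=arm.read_state();C=st['tool_pos'];print(C,st['opening'])
f=vision.grab_frame('side');k=mask(f);k[:, :150]=0
P=pts(.479,.0198,0,0,0);p=proj(f,P);print('pred',p.min(0),p.max(0))
u,v=p.mean(0).astype(int);b=k[v-45:v+45,u-45:u+45];ys,xs=np.nonzero(b)
for y in range(0,90,6):
    r=np.nonzero(b[y])[0]
    if len(r)>3: print(y+v-45,r.min()+u-45,r.max()+u-45)
save({'frame':cv2.resize(f['frame'][100:260,150:400],None,fx=3,fy=3,interpolation=2)},'s7')
```

```text
[0.4792071  0.01980435 0.08917213] 0.07390340115250055
pred [196.39567656 187.88136566] [222.81995341 239.01710317]
209 211 220
215 209 220
221 211 221
227 203 222
233 206 220
```

View pics/s7.png

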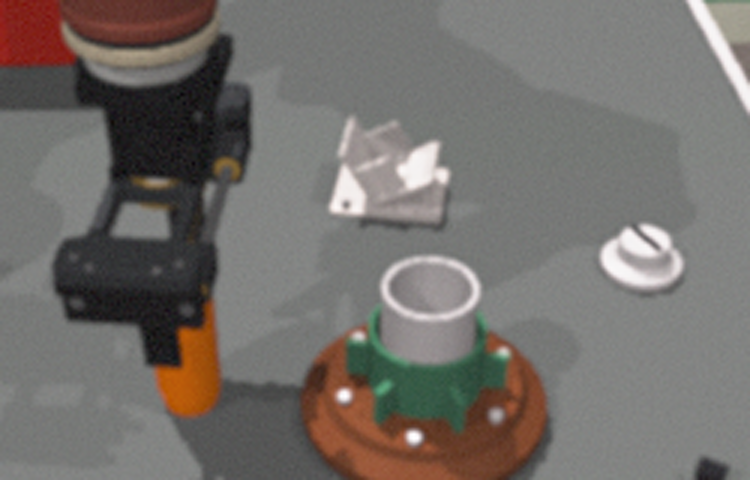

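>>> {"api": "move_arm", "payload": {
  "motion": [
    {"tx": 0,"ty": 0,"tz": -0.001,"twist": 0},
    {"tx": 0,"ty": 0,"tz": 0,"twist": 0},
    {"tx": 0,"ty": 0,"tz": 0,"twist": 0},
    {"tx": 0,"ty": 0,"tz": 0,"twist": 0},
    {"tx": 0,"ty": 0,"tz": 0,"twist": 0}
  ],
  "hand": 1
}}

```text
time_s: 23.35
tool_pos: [0.4788, 0.0198, 0.0896]
eef_rot: [0.997, -0.073, -0.0, -0.0]
force: [0.3, -0.1, -1.0]
opening: 0.0538
grasp_force: 0.0
```

>>> {"api": "move_arm", "payload": {
  "motion": [
    {"tx": 0,"ty": 0,"tz": 0,"twist": 0},
    {"tx": 0,"ty": 0,"tz": 0,"twist": 0},
    {"tx": 0,"ty": 0,"tz": 0,"twist": 0}
  ]
}}

```text
time_s: 23.65
tool_pos: [0.4788, 0.0198, 0.0896]
eef_rot: [0.997, -0.073, -0.0, -0.0]
force: [0.6, -1.3, 0.8]
opening: 0.0416
grasp_force: 30.0
```

>>> {"api": "move_arm", "payload": {
  "motion": [
    {"tx": 0,"ty": 0,"tz": -0.015,"twist": 0},
    {"tx": 0,"ty": 0,"tz": -0.03,"twist": 0},
    {"tx": 0,"ty": 0,"tz": -0.03,"twist": 0},
    {"tx": 0,"ty": 0,"tz": -0.03,"twist": 0},
    {"tx": 0,"ty": 0,"tz": -0.025,"twist": 0}
  ]
}}

```text
time_s: 24.15
tool_pos: [0.479, 0.0198, 0.2213]
eef_rot: [0.997, -0.073, 0.001, 0.0]
force: [0.6, 0.6, -1.3]
opening: 0.0414
grasp_force: 30.0
```

>>> {"api": "move_arm", "payload": {
  "motion": [
    {"tx": 0,"ty": 0,"tz": 0,"twist": 0},
    {"tx": 0,"ty": 0,"tz": 0,"twist": 0},
    {"tx": 0,"ty": 0,"tz": 0,"twist": 0}
  ]
}}

```text
time_s: 24.45
tool_pos: [0.4778, 0.0199, 0.2178]
eef_rot: [0.997, -0.073, -0.001, -0.0]
force: [-0.2, 0.1, -0.6]
opening: 0.0421
grasp_force: 30.0
```

Run:
```python
from tilt import *
f=vision.grab_frame('wrist');st=arm.read_state();f=vision.grab_frame('wrist');R=Ro.from_quat(st['eef_rot']);print(st['tool_pos'],st['eef_rot'],st['opening'])
# steel cup rim centre refined: bright ring fit near predicted
X=np.array([.632,-.003,.106]);print('pred',proj(f,[X],st))
for n in ['steel_cup_rim','orange_cup_rim']:
  for d in spotter.find_in(n,'wrist')[:3]:
    r=d['rect'];z=.106 if n[0]=='s' else st['tool_pos'][2]+.006
    g=onz(f,[(r[0]+r[2])/2,(r[1]+r[3])/2],z,st);print(n,np.round(r),round(d['conf'],2),g.round(4),R.inv().apply(g-st['tool_pos']).round(4))
t=np.linspace(0,6.28,60);p=proj(f,[X+[.029*np.cos(q),.029*np.sin(q),0] for q in t],st);print(p.min(0),p.max(0))
print('to go',R.inv().apply(X-st['tool_pos']))
save(f,'w7')
# ring fit
g=f['frame'];h=cv2.cvtColor(g,cv2.COLOR_RGB2HSV);k=cv2.inRange(h,(0,0,190),(180,40,255));u,v=proj(f,[X],st)[0].astype(int)
b=np.zeros_like(k);b[max(v-60,0):v+60,u-60:u+60]=255;k&=b
c=np.vstack([q for q in cv2.findContours(k,0,2)[0] if cv2.contourArea(q)>15] or [np.zeros((1,1,2),int)])
if len(c)>5: e=cv2.fitEllipse(cv2.convexHull(c));print(e,onz(f,e[0],.106,st))
```

```text
[0.47771174 0.01994172 0.2176358 ] [ 9.97360263e-01 -7.25922009e-02 -1.69342179e-03 -1.06167529e-04] 0.041874691516320596
pred [[273.81275466  12.2979005 ]]
steel_cup_rim [489. 136. 556. 197.] 0.95 [ 0.4885 -0.1941  0.106 ] [0.0421 0.2102 0.1115]
steel_cup_rim [232. 200. 316. 314.] 0.4 [0.4368 0.0259 0.106 ] [-0.0409  0.      0.1118]
orange_cup_rim [234. 201. 317. 314.] 0.8 [0.4912 0.0166 0.2236] [ 0.0138  0.0014 -0.006 ]
[234.4173023  -34.79129891] [313.18791375  55.93244542]
to go [0.15636209 0.00035495 0.11110587]
((275.3765869140625, 27.495315551757812), (68.58041381835938, 126.29300689697266), 92.20867919921875) [ 0.62208473 -0.00269075  0.106     ]
```

>>> {"api": "move_arm", "payload": {
  "motion": [
    {"tx": 0.025,"ty": 0,"tz": 0,"twist": 0},
    {"tx": 0.025,"ty": 0,"tz": 0,"twist": 0},
    {"tx": 0.025,"ty": 0,"tz": 0,"twist": 0},
    {"tx": 0,"ty": 0,"tz": 0,"twist": 0},
    {"tx": 0,"ty": 0,"tz": 0,"twist": 0}
  ]
}}

```text
time_s: 25.15
tool_pos: [0.5525, 0.009, 0.2185]
eef_rot: [0.997, -0.073, -0.001, -0.0]
force: [0.2, -0.6, -0.5]
opening: 0.0419
grasp_force: 30.0
```

Run:
```python
from tilt import *
f=vision.grab_frame('wrist');st=arm.read_state();f=vision.grab_frame('wrist');R=Ro.from_quat(st['eef_rot']);C=np.array(st['tool_pos']);print(C,st['eef_rot'])
X=np.array([.632,-.003,.106]);t=np.linspace(0,6.28,60)
h=cv2.cvtColor(f['frame'],cv2.COLOR_RGB2HSV)
# steel cup rim: maximise brightness along ring r=.0275
V=h[...,2].astype(np.float32)-h[...,1]
V=cv2.GaussianBlur(V,(3,3),0)
def c(p):
    q=proj(f,[[p[0]+.0275*np.cos(a),p[1]+.0275*np.sin(a),.106] for a in t],st).astype(np.float32)
    return -cv2.remap(V,q[:,:1].copy(),q[:,1:].copy(),1).mean()
best=min((c((x,y)),x,y) for x in np.arange(.624,.641,.001) for y in np.arange(-.011,.006,.001));print('steel',best,'at nominal',c(X))
# orange silhouette
k=mask(f)/255.
def co(p):
    P=pts(0,0,0,0,p[2])*1.0;P=P+R.apply([p[0],p[1],.0896])+C
    S=sil(f,P,st);return np.maximum(k-S,0).sum()*2+np.maximum(S-k,0)[:262].sum()
k[330:]=0
r=minimize(co,[0,0,0],method='Nelder-Mead',options=dict(initial_simplex=[[0,0,0],[.004,0,0],[0,.004,0],[0,0,.08]]));print('orange foot rel tcp (tool), tilt toward +x world',r.x,r.fun,k.sum(),np.nonzero(k.sum(1)>3)[0][[0,-1]])
print('to go',R.inv().apply(X-C))
```

```text
[0.55215928 0.00912917 0.21870478] [ 9.97366692e-01 -7.25151401e-02 -1.10925412e-03 -7.71777812e-05]
steel (np.float32(-238.36084), np.float64(0.633), np.float64(-0.0029999999999999923)) at nominal -233.15091
orange foot rel tcp (tool), tilt toward +x world [0.00081319 0.00140676 0.01245159] 165.52941176470586 4824.0 [201 311]
to go [0.08100595 0.00045199 0.11252492]
```

>>> {"api": "move_arm", "payload": {
  "motion": [
    {"tx": 0.027,"ty": -0.001,"tz": 0,"twist": 0},
    {"tx": 0.027,"ty": 0,"tz": 0,"twist": 0},
    {"tx": 0.027,"ty": 0,"tz": 0,"twist": 0},
    {"tx": 0,"ty": 0,"tz": 0,"twist": 0},
    {"tx": 0,"ty": 0,"tz": 0,"twist": 0}
  ]
}}

```text
time_s: 25.75
tool_pos: [0.6326, -0.0016, 0.2192]
eef_rot: [0.997, -0.073, -0.001, -0.0]
force: [0.0, 0.2, -1.3]
opening: 0.0419
grasp_force: 30.0
```

>>> {"api": "move_arm", "payload": {
  "motion": [
    {"tx": 0,"ty": 0,"tz": 0,"twist": 0},
    {"tx": 0,"ty": 0,"tz": 0,"twist": 0},
    {"tx": 0,"ty": 0,"tz": 0,"twist": 0},
    {"tx": 0,"ty": 0,"tz": 0,"twist": 0}
  ]
}}

```text
time_s: 26.15
tool_pos: [0.6331, -0.0016, 0.22]
eef_rot: [0.997, -0.072, 0.0, 0.0]
force: [0.2, -0.2, 0.1]
opening: 0.0415
grasp_force: 30.0
```

Run:
```python
from h import *
st=arm.read_state();R=Ro.from_quat(st['eef_rot']);print(st['tool_pos'],R.inv().apply(np.array([.633,-.003,.1296])-st['tool_pos'])-[.0008,.0014,0])
```

```text
[ 0.63308206 -0.00164187  0.21997967] [-7.17514485e-04 -4.40451789e-05  9.03797004e-02]
```

Aligned within 1 mm; 90 mm to descend.

>>> {"api": "move_arm", "payload": {
  "motion": [
    {"tx": -0.0007,"ty": 0,"tz": 0.012,"twist": 0},
    {"tx": 0,"ty": 0,"tz": 0.012,"twist": 0},
    {"tx": 0,"ty": 0,"tz": 0.01,"twist": 0},
    {"tx": 0,"ty": 0,"tz": 0,"twist": 0},
    {"tx": 0,"ty": 0,"tz": 0,"twist": 0}
  ]
}}

```text
time_s: 26.65
tool_pos: [0.6323, -0.0016, 0.1847]
eef_rot: [0.997, -0.073, -0.001, -0.0]
force: [1.0, 0.1, -1.1]
opening: 0.0416
grasp_force: 30.0
```

>>> {"api": "move_arm", "payload": {
  "motion": [
    {"tx": 0,"ty": 0,"tz": 0.01,"twist": 0},
    {"tx": 0,"ty": 0,"tz": 0.01,"twist": 0},
    {"tx": 0,"ty": 0,"tz": 0.01,"twist": 0},
    {"tx": 0,"ty": 0,"tz": 0,"twist": 0},
    {"tx": 0,"ty": 0,"tz": 0,"twist": 0}
  ]
}}

```text
time_s: 27.15
tool_pos: [0.6323, -0.0016, 0.155]
eef_rot: [0.997, -0.073, -0.001, -0.0]
force: [0.4, 0.1, -0.3]
opening: 0.0418
grasp_force: 30.0
```

>>> {"api": "move_arm", "payload": {
  "motion": [
    {"tx": 0,"ty": 0,"tz": 0.007,"twist": 0},
    {"tx": 0,"ty": 0,"tz": 0.007,"twist": 0},
    {"tx": 0,"ty": 0,"tz": 0.005,"twist": 0},
    {"tx": 0,"ty": 0,"tz": 0,"twist": 0},
    {"tx": 0,"ty": 0,"tz": 0,"twist": 0}
  ]
}}

```text
time_s: 27.65
tool_pos: [0.6325, -0.0016, 0.1364]
eef_rot: [0.997, -0.073, -0.0, -0.0]
force: [-0.1, 0.9, -0.9]
opening: 0.042
grasp_force: 30.0
```

>>> {"api": "move_arm", "payload": {
  "motion": [
    {"tx": 0,"ty": 0,"tz": 0.002,"twist": 0},
    {"tx": 0,"ty": 0,"tz": 0.002,"twist": 0},
    {"tx": 0,"ty": 0,"tz": 0,"twist": 0},
    {"tx": 0,"ty": 0,"tz": 0,"twist": 0}
  ]
}}

```text
time_s: 28.05
tool_pos: [0.6326, -0.0017, 0.1326]
eef_rot: [0.997, -0.073, -0.0, -0.0]
force: [-0.2, 0.1, -1.3]
opening: 0.0418
grasp_force: 30.0
```

>>> {"api": "move_arm", "payload": {
  "motion": [
    {"tx": 0,"ty": 0,"tz": 0.001,"twist": 0},
    {"tx": 0,"ty": 0,"tz": 0,"twist": 0},
    {"tx": 0,"ty": 0,"tz": 0,"twist": 0}
  ]
}}

```text
time_s: 28.35
tool_pos: [0.6327, -0.0017, 0.1316]
eef_rot: [0.997, -0.073, -0.0, 0.0]
force: [-0.4, 0.1, -0.5]
opening: 0.0415
grasp_force: 30.0
```

>>> {"api": "move_arm", "payload": {
  "motion": [
    {"tx": 0,"ty": 0,"tz": 0.001,"twist": 0},
    {"tx": 0,"ty": 0,"tz": 0,"twist": 0},
    {"tx": 0,"ty": 0,"tz": 0,"twist": 0}
  ]
}}

```text
time_s: 28.65
tool_pos: [0.6326, -0.0017, 0.1306]
eef_rot: [0.997, -0.073, -0.0, 0.0]
force: [-0.0, -0.0, -1.1]
opening: 0.0417
grasp_force: 30.0
```

>>> {"api": "move_arm", "payload": {
  "motion": [
    {"tx": 0,"ty": 0,"tz": 0.001,"twist": 0},
    {"tx": 0,"ty": 0,"tz": 0,"twist": 0},
    {"tx": 0,"ty": 0,"tz": 0,"twist": 0}
  ]
}}

```text
time_s: 28.95
tool_pos: [0.6327, -0.0016, 0.1297]
eef_rot: [0.997, -0.073, 0.0, -0.0]
force: [-0.1, 0.4, -1.2]
opening: 0.0415
grasp_force: 30.0
```

>>> {"api": "move_arm", "payload": {
  "motion": [
    {"tx": 0,"ty": 0,"tz": 0.0005,"twist": 0},
    {"tx": 0,"ty": 0,"tz": 0,"twist": 0},
    {"tx": 0,"ty": 0,"tz": 0,"twist": 0}
  ]
}}

```text
time_s: 29.25
tool_pos: [0.6329, -0.0017, 0.1296]
eef_rot: [0.997, -0.073, 0.0, 0.0]
force: [-1.1, 1.3, 2.8]
opening: 0.0417
grasp_force: 30.0
```

Contact at the expected height (0.1296). Release and rise straight up.

>>> {"api": "move_arm", "payload": {
  "motion": [
    {"tx": 0,"ty": 0,"tz": 0,"twist": 0},
    {"tx": 0,"ty": 0,"tz": 0,"twist": 0},
    {"tx": 0,"ty": 0,"tz": 0,"twist": 0},
    {"tx": 0,"ty": 0,"tz": 0,"twist": 0},
    {"tx": 0,"ty": 0,"tz": 0,"twist": 0}
  ],
  "hand": -1
}}

```text
time_s: 29.75
tool_pos: [0.6326, -0.0016, 0.1289]
eef_rot: [0.997, -0.073, -0.0, -0.0]
force: [0.3, 0.6, 0.1]
opening: 0.0737
grasp_force: 0.0
```

>>> {"api": "move_arm", "payload": {
  "motion": [
    {"tx": 0,"ty": 0,"tz": -0.02,"twist": 0},
    {"tx": 0,"ty": 0,"tz": -0.03,"twist": 0},
    {"tx": 0,"ty": 0,"tz": -0.03,"twist": 0},
    {"tx": 0,"ty": 0,"tz": -0.03,"twist": 0},
    {"tx": 0,"ty": 0,"tz": -0.03,"twist": 0}
  ]
}}

```text
time_s: 30.25
tool_pos: [0.6325, -0.0016, 0.2703]
eef_rot: [0.997, -0.073, -0.0, -0.0]
force: [0.6, 0.4, 0.3]
opening: 0.0869
grasp_force: 0.0
```

>>> {"api": "move_arm", "payload": {
  "motion": [
    {"tx": -0.04,"ty": 0,"tz": 0,"twist": 0},
    {"tx": -0.04,"ty": 0,"tz": 0,"twist": 0},
    {"tx": -0.04,"ty": 0,"tz": 0,"twist": 0},
    {"tx": -0.04,"ty": 0,"tz": 0,"twist": 0},
    {"tx": 0,"ty": 0,"tz": 0,"twist": 0}
  ]
}}

```text
time_s: 30.75
tool_pos: [0.4702, 0.0225, 0.2682]
eef_rot: [0.997, -0.072, -0.001, -0.0]
force: [1.3, 0.1, 0.3]
opening: 0.0868
grasp_force: 0.0
```

Run:
```python
from tilt import *
for cam in ('side','top'):
    f=vision.grab_frame(cam);k=mask(f);X=(.633,-.003)
    pr=proj(f,pts(*X,.04,0,0))[80:];u,v=proj(f,[(*X,.1)])[0].astype(int)
    b=np.zeros_like(k);b[v-45:v+45,u-45:u+45]=255;k&=b;ys,xs=np.nonzero(k)
    S=sil(f,pts(*X,.04,0,0));print(cam,'rim pred',pr.min(0),pr.max(0),'seen',xs.min(),xs.max(),ys.min(),ys.max(),'outside',((k>0)&(S<.1)).sum(),'n',len(xs))
    for n in ('orange_cup_rim','dial','clip_a','washer'):
        print(n,[(np.round(d['rect']).tolist(),round(d['conf'],2)) for d in spotter.find_in(n,cam)[:2]])
```

```text
side rim pred [282.62296372 175.44366743] [306.85892547 190.46595396] seen 284 306 176 203 outside 0 n 528
orange_cup_rim [([281.0, 176.0, 308.0, 205.0], 0.96)]
dial [([350.0, 172.0, 376.0, 198.0], 0.86)]
clip_a [([374.0, 253.0, 388.0, 280.0], 0.78), ([167.0, 282.0, 188.0, 308.0], 0.61)]
washer [([178.0, 193.0, 200.0, 208.0], 0.46)]
top rim pred [267.06381879 193.72443391] [286.07254838 212.6440268 ] seen 269 285 195 212 outside 0 n 228
orange_cup_rim [([247.0, 179.0, 310.0, 240.0], 0.71)]
dial [([212.0, 128.0, 236.0, 154.0], 0.56)]
clip_a [([306.0, 137.0, 322.0, 153.0], 0.61), ([319.0, 285.0, 342.0, 300.0], 0.61)]
washer []
```

Both cups match the seated prediction in both views, so I'm handing it in.

```bash
python3 -c "
from workcell import workorder
print(workorder.job_done())"
```

```text
the job is handed in; nothing more can be done
None
```

The steel cup is down in the green housing and the orange cup stands upright inside it, both at the expected seated positions in the side and top cameras; the job was handed in at about 31 s, with the dial, clips, washer and look-alikes left alone.

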